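Seat the vial carrier on the bench rotator

ROBOT

A 7-joint arm with a two-finger parallel gripper is mounted at the origin on a cart in front of the work surface, level with it; the furniture and walls round the work are solid. World frame = base frame: x ahead of the robot, y to its left, z up, the work surface at z = 0. Lengths are in m, angles in rad, forces in N, time in s.
With the tool pointing down it reaches from about 0.425 to 0.925 m from the base axis. Payload 6.8 kg.
Tool frame: the origin (TCP) lies between the finger pads; the fingertips stand 11 mm ahead of it and the grasp point (between the pads) lies 8 mm behind it; z points along the fingers, y is the line along which they close (so a half turn about z gives the same grasp; the last joint's range is limited). The gripper opens to 85 mm and grips with 20 to 120 N. Pads are 22 mm wide; open, the fingers measure 114 mm over their backs; the gripper's body (76 mm by 85 mm) begins 54 mm behind the grasp point. The pads swing forward as they close: fully open they stand 13 mm farther back than shut.
Start: joints at [-1.284, 0.477, 0.022, 1.555, -0.011, 1.109, -0.083], TCP at [0.26, 0.623, 0.207] pointing down, gripper open.
Joint ranges: [-2.96, 2.96], [-0.34, 2.1], [-1.41, 1.46], [0.24, 2.44], [-1.37, 4.51], [0.17, 1.92], [-2.96, 2.96]. Speed limits (rad/s): [2.39, 2.39, 3.14, 3.14, 3.14, 3.14, 3.14].

INTERFACE

Orientations are given as a rotation vector (axis times angle).
In Python, from bench import r gives the robot as it stands.
- The arm moves only by the tool send_rows, never from a script. Its argument "deltas" is a list of rows, each an object of numbers: "dx", "dy", "dz": the shift along the world's x, y, z in mm; "rx", "ry", "rz": the turn, a rotation vector about the world's x, y, z in degrees. A call has 1 to 5 rows; each row is the pose to reach, as a shift and turn from the pose commanded when the call began; what a row does not reach only later rows make up. A row lasts 1/12 s, in which the tool goes at most 41.7 mm and 7.16 degrees, less where a joint would pass 70% of its speed; a pose out of reach is approached as far as the arm can. A call with a gripper value outside its range is refused whole. "jaw" is the finger opening in mm, from 0 to 85.4, set as the call begins (left out, the last holds). The fingers move at their own pace and stop on an object; "newtons" is the grip in N (left out, the last holds). Time passes only in rows, so rows that repeat a pose let the fingers close. It gives the time, the measured TCP pose, the force, the opening and the grip force at its end, in the units of the state.
- r.get_obs(): the state, without advancing time (a new reading comes with each control period).
- r.grab_frame(name): name is "scene" or "top"; returns a dict with "frame" (480x640x3 uint8, blue, green, red), "z_map" (480x640 float32, m along the optical axis (not along the pixel's ray), 0 where there is no reading), "vertical_fov" (degrees; the focal length in pixels is half the picture's height over the tangent of half this angle, whatever the lens; pixels are square), "cx", "cy" (the principal point, pixels), "distortion" ([k1, k2, p1, p2, k3] as OpenCV has them; the pictures are not rectified), "xyz" and "orientation" of the camera in the world. Camera axes: x right, y down, z forward; pixel columns grow to the right and rows downward; lengths in m; the calibration is good to about 2 mm. A picture is of the moment at which its call begins.
- r.hand_in(): hands the job in; it is judged then, once.
The state is a dict: "clock": time; "joints": joint angles; "qvel": joint speeds; "tau": joint torques, N m; "tcp_pos": TCP position; "orientation": TCP orientation; "contact_force": force on the tool from outside, world axes, zero at the start; "moment": the same for the moment, N m; "grip_width": finger opening in m; "gripper_force": force on a finger pad.
Only numpy, scipy, OpenCV 4.12 (cv2) and the standard library are available. Lean on these libraries where they do the work, as an engineer would, in place of code of your own. Each camera call takes 0.05 s, during which the arm holds its last target. There are 200 camera calls.

TASK

Pick up the vial carrier by its square hub, lower it over the rotator's central shaft and, keeping hold of it, turn it with light pressure until the drive pin finds its hole, then lower it fully home and flat on the drive disc before you let go. Do it gently, without dropping it or forcing it down on the pin, and leave everything else on the bench where it is.

Things in the scene. Friction and masses are not known exactly. Their poses are not given: they have to be found in the camera images.
- carrier: the loose vial carrier, 0.28 to 0.46 kg, lying flat: a bare aluminium plate 96 x 96 mm, 8 mm thick, with a grey square hub on its centre (34 x 34 mm, faces parallel to the plate's sides, 46 mm tall: its top is 54 mm above the plate's underside). An 18 mm bore runs through plate and hub on the z axis. Origin: centre of the plate's underside, z up.
- carrier_grip (a point): point on the carrier's axis inside the hub, 38 mm above the plate's underside: the height to grip the hub at, across a pair of its faces (34 mm). Gripped across its -x and +x faces, the carrier tips least in the fingers when the pin pushes up on one side
- carrier_pin_hole (a point): centre, at the plate's underside, of the 10 mm through hole for the drive pin, 30 mm from the bore's axis on the carrier's -x side. The five other through holes (14 mm; four in the corners at x, y = +-34 mm, one at x = +34 mm, y = 0) are for vials
- rotator: the bench rotator, fixed to the worktop: a grey housing 100 x 100 mm, 44 mm high, control face on its -x side. Origin: centre of its underside, z up. On top a level aluminium drive disc, 82 mm across, carries the shaft and the drive pin; it is braked and cannot be turned by hand. Carrier and rotator may bear on each other with at most 25 N
- rotator_seat (a point): centre of the drive disc's upper face, on the shaft's axis, 49 mm above the worktop: the seated carrier's origin lies here. With the pin in its hole the plate lies on the disc; otherwise it rides on the pin's tip, 10 mm higher
- rotator_shaft_top (a point): top of the steel shaft, 40 mm above the disc; the shaft is 16 mm in diameter, its last 12 mm taper to 6 mm
- rotator_mark (a point): small white index mark on the housing's top edge, in the rotator's -x direction from the shaft. The steel drive pin (8 mm diameter, 10 mm tall, 1 mm chamfer at the tip) stands on the disc 30 mm from the shaft's axis, anywhere within 0.85 rad (49 degrees) either side of this mark; just where is not reported: look or feel for it
- clamp_stand: the fixed retort stand at the back between the two work places: base plate 160 x 140 mm, 430 mm tall rod 61 mm behind this origin (centre of the plate, about), with a clamp whose jaws reach toward the robot at about 270 mm height: keep arm and load in front of it when passing
- beaker_50: bystander: small glass beaker, 45 mm wide, 57 mm tall; origin at the centre of its underside
- weight_0: bystander: calibration weight, 23 mm wide, 48 mm tall; origin at the centre of its underside
- weight_1: bystander: smaller calibration weight, 19 mm wide, 40 mm tall; origin at the centre of its underside
- marker_1: bystander: capped marker pen lying down, 134 mm long, 12 mm thick, along its y axis; origin at the centre of its underside
- timer: bystander: flat timer 65 x 65 x 18 mm; origin at the centre of its underside
- tape_roll: bystander: roll of tape lying flat, 86 mm across, 20 mm tall; origin at the centre of its underside
- screwdriver: bystander: screwdriver lying down, 187 mm long along its y axis, 25 mm thick; origin at the centre of its underside
- tweezers: bystander: tweezers lying down, 126 mm long along their y axis, 8 mm high; origin at the centre of their underside

How it is judged:
On the way, in this order (a step that is already met when the one before it is completed fails the run):
1. held by the fingers, the carrier is level and threaded on the shaft, above the drive disc (horizontal distance between carrier and rotator_seat below 0.004 m and z of carrier in the frame of rotator_seat between 0.004 and 0.034 m and angle between carrier's own z axis and vertical below 0.12 rad and contact force between the fingers and carrier above 0.5 N), for 0.1 s.
2. still held by the fingers, the carrier is down on the drive disc with the pin in its hole (horizontal distance between carrier and rotator_seat below 0.003 m and z of carrier in the frame of rotator_seat below 0.003 m and angle between carrier's own z axis and vertical below 0.06 rad and contact force between the fingers and carrier above 0.5 N), for 0.1 s.
At the end, for the whole second after the job is handed in: The carrier lies at rest and released, flat on the drive disc, with shaft and pin through it: its origin within 3 mm of the shaft's axis and within 2 mm in height of the disc's face, tilted by less than 0.03 rad (horizontal distance between carrier and rotator_seat below 0.003 m and z of carrier in the frame of rotator_seat between -0.002 and 0.002 m and angle between carrier's own z axis and vertical below 0.03 rad and linear speed of carrier below 0.01 m/s); the robot touches nothing.
It fails at once if carrier and rotator (with its shaft and pin) bear on each other with more than 25 N (contact force between carrier and rotator above 25 N).
It fails at once if a bystander is moved by more than 25 mm or the beaker tips (distance of any of beaker_50, weight_0, weight_1, marker_1, timer, tape_roll, screwdriver, tweezers from where it was at the start of the episode above 0.025 m or angle between beaker_50's own z axis and vertical above 0.5 rad).
It also fails if it takes over 72 s, if anything falls off the work surface, if the arm or the gripper's body presses on something with over 40 N, if the wrist force passes 120 N, or if a joint passes its speed limit or range.

## Working session

There is one attempt and no reset: what is moved stays moved. The work goes in short steps, Python scripts to look and compute and a tool call to move; the robot and the scene stay as the last step left them, time stands still between calls to the robot, and variables do not carry over. Pictures are saved under pics/ and viewed, at most 10 in all, crops included, and the job is handed in when it is done.

Besides the shell and the picture viewer there is one more tool, called after "Request:" as name(argument=value, ...), one argument or row to a line, values as JSON. send_rows: Moves the arm, as the interface text tells. Its arguments: {"type":"object","properties":{"deltas":{"type":"array","items":{"type":"object","properties":{"dx":{"type":"number"},"dy":{"type":"number"},"dz":{"type":"number"},"rx":{"type":"number"},"ry":{"type":"number"},"rz":{"type":"number"}}}},"jaw":{"type":"number"},"newtons":{"type":"number"}},"required":["deltas"]}

```bash
mkdir -p pics
cat > h.py <<'E'
import numpy as np, cv2, pickle
from scipy.spatial.transform import Rotation as R
from bench import r
def grab(n):
    f=r.grab_frame(n); pickle.dump(f,open(n+'.pkl','wb')); return f
def load(n): return pickle.load(open(n+'.pkl','rb'))
def K(f):
    F=240/np.tan(np.radians(f['vertical_fov'])/2)
    return np.array([[F,0,f['cx']],[0,F,f['cy']],[0,0,1.]])
def rot(f):
    o=np.array(f['orientation'],float)
    return R.from_rotvec(o).as_matrix() if o.shape==(3,) else o
def rays(f,uv):
    p=cv2.undistortPoints(np.array(uv,float).reshape(-1,1,2),K(f),np.array(f['distortion'],float)).reshape(-1,2)
    return np.c_[p,np.ones(len(p))]@rot(f).T
def onplane(f,uv,z):
    d=rays(f,uv);c=np.array(f['xyz']);return c+d*((z-c[2])/d[:,2])[:,None]
def cloud(f):
    v,u=np.mgrid[:480,:640]; d=rays(f,np.c_[u.ravel(),v.ravel()])
    P=np.array(f['xyz'])+d*f['z_map'].ravel()[:,None]
    P=P.reshape(480,640,3);P[f['z_map']==0]=np.nan;return P
E
python3 - <<'E'
from h import *
for n in('top','scene'):
    f=grab(n);cv2.imwrite(f'pics/{n}0.png',f['frame']);print(n,f['xyz'],f['orientation'],f['vertical_fov'],f['distortion'])
o=r.get_obs();print(o)
E
```

```text
top [ 0.3262732  -0.02706051  1.47262356] [-2.14697342  2.13913081 -0.14437397] 45.92526003610975 [-0.00515996  0.          0.          0.          0.        ]
scene [-0.29094279  1.05733369  0.8742426 ] [-0.80295246  2.34984792 -1.35120637] 47.700753260765694 [-0.02705081  0.          0.          0.          0.        ]
{'clock': 0.1, 'joints': array([-1.28413654,  0.47778528,  0.0223736 ,  1.55631666, -0.01153237,
        1.10931348, -0.08310108]), 'qvel': array([ 0.00020726, -0.00035409,  0.00078266, -0.00223279, -0.00049869,
        0.00033373, -0.0012782 ]), 'tau': array([ 5.12796934e-03, -5.97757423e+01,  1.61397278e+00, -2.81952327e+01,
        1.28256460e-02,  5.01790841e-03, -4.08363348e-06]), 'tcp_pos': array([0.25939927, 0.62255434, 0.20589325]), 'orientation': array([-6.16059577e-01, -3.08036775e+00,  2.63817018e-03]), 'contact_force': array([ 0.75838373, -0.25033634, -0.15703555]), 'moment': array([0.02400311, 0.02204123, 0.05041916]), 'gripper_force': 0.0, 'grip_width': 0.0853080181683682}
```

View pics/top0.png

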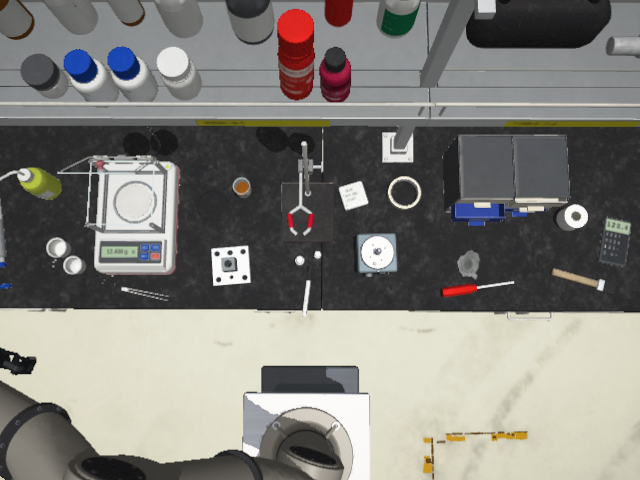

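View pics/scene0.png

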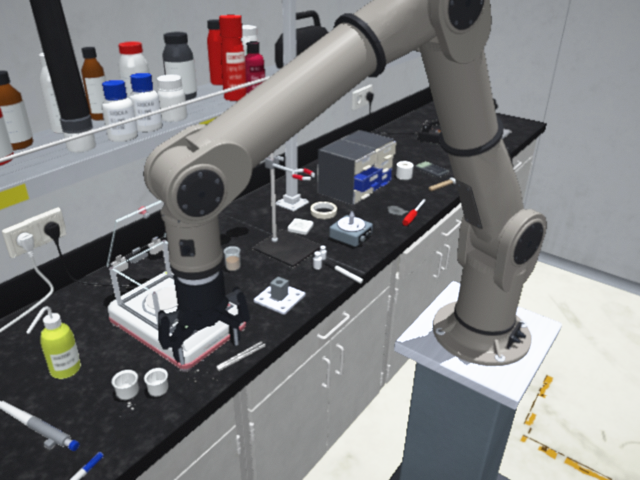

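The top view shows the carrier at about (230,265), the rotator at about (377,253), the clamp stand at about (305,210), and the weights and marker near (305,265–295). Next I'll zoom in and measure.

Run:
```python
from h import *
f=load('top');g=f['frame'];P=cloud(f)
a=cv2.resize(g[235:295,200:260],(400,400),interpolation=cv2.INTER_CUBIC)
b=cv2.resize(g[225:285,347:407],(400,400),interpolation=cv2.INTER_CUBIC)
cv2.imwrite('pics/crop1.png',np.hstack([a,b]))
for (u,v) in [(220,256),(240,275),(230,252),(222,265),(377,240),(365,252),(360,238),(377,253),(229,259),(234,265),(223,300)]: print(u,v,g[v,u],P[v,u].round(4))
```

```text
220 256 [250 251 250] [0.4977 0.2279 0.0062]
240 275 [250 252 252] [0.4479 0.174  0.0103]
230 252 [60 59 60] [ 0.5092  0.2031 -0.0009]
222 265 [168 164 158] [0.4689 0.2132 0.0585]
377 240 [250 252 253] [ 0.5349 -0.1774  0.0488]
365 252 [250 252 253] [ 0.5052 -0.1474  0.0403]
360 238 [180 171 156] [ 0.5406 -0.1347  0.0444]
377 253 [115 110 108] [ 0.4981 -0.174   0.0778]
229 259 [169 166 160] [0.4839 0.1956 0.0605]
234 265 [145 142 137] [0.4703 0.185  0.0452]
223 300 [47 45 46] [0.3836 0.2175 0.0029]
```

View pics/crop1.png

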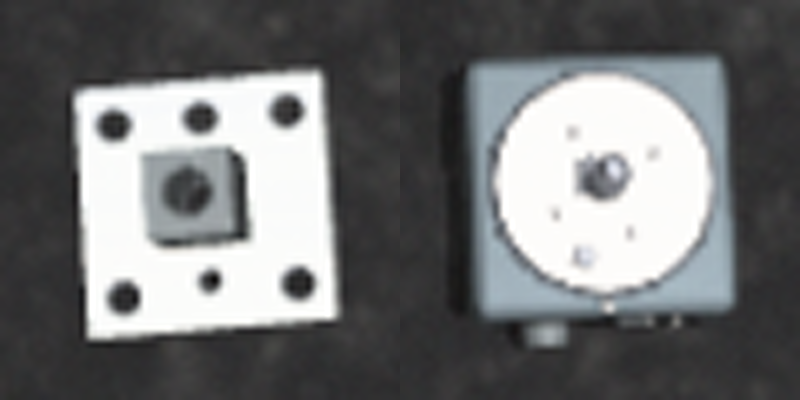

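The crop shows the carrier's small pin hole toward −x, at crop (210,281). On the rotator, the index mark is at (608,307) and the pin is a faint bluish spot at (585,257), slightly to the +y side of the mark.

```bash
cat > m.py <<'E'
from h import *
f=load('top');g=f['frame'];gray=cv2.cvtColor(g,cv2.COLOR_BGR2GRAY)
def sub(x0,y0,w,s=8): return cv2.resize(gray[y0:y0+w,x0:x0+w],None,fx=s,fy=s,interpolation=cv2.INTER_CUBIC)
def px(c,x0,y0,s=8): return (np.array(c,float)+.5)/s-.5+[x0,y0]
# carrier
x0,y0=200,235;A=sub(x0,y0,60)
m=(A>205).astype(np.uint8);cs,h=cv2.findContours(m,cv2.RETR_CCOMP,cv2.CHAIN_APPROX_NONE)
i=max(range(len(cs)),key=lambda i:cv2.contourArea(cs[i]))
W=onplane(f,px(cs[i].reshape(-1,2),x0,y0),.008)[:,:2]
rc=cv2.minAreaRect((W*1000).astype(np.float32));print('plate',rc)
for j,c in enumerate(cs):
    if h[0][j][3]==i and cv2.contourArea(c)>50:
        M=cv2.moments(c);q=px([M['m10']/M['m00'],M['m01']/M['m00']],x0,y0)
        print('hole',q,onplane(f,[q],.008)[0,:2]*1000,cv2.contourArea(c)/64)
# rotator
x0,y0=347,225;A=sub(x0,y0,60)
m=(A>215).astype(np.uint8);cs,h=cv2.findContours(m,cv2.RETR_EXTERNAL,cv2.CHAIN_APPROX_NONE)
for c in cs:
    if cv2.contourArea(c)>1000:
        W=onplane(f,px(c.reshape(-1,2),x0,y0),.049)[:,:2]*1000
        print('disc',cv2.fitEllipse(cv2.convexHull(W.astype(np.float32))))
    elif cv2.contourArea(c)>10:
        q=px(c.reshape(-1,2).mean(0),x0,y0);print('mark?',q,onplane(f,[q],.044)[0]*1000)
B=A[230:330,180:280]  # around pin
print('pin guess',onplane(f,[px([c*8*.15,d*8*.15],x0,y0) for c,d in[(185,257),(602,0)]][:1],.057)[0]*1000)
print(gray[258:270,368:382])
E
python3 m.py
```

```text
plate ((473.68511962890625, 200.15676879882812), (96.55928039550781, 95.74946594238281), 4.980878829956055)
hole [218.11709562 279.24583092] [436.88070926 230.81102556] 27.015625
hole [231.05517169 276.7094384 ] [443.58563038 197.39532732] 13.9921875
hole [244.29082077 277.08622148] [442.73399911 163.0183839 ] 26.9375
hole [228.99845807 264.26481193] [475.97156586 203.5555561 ] 235.8125
hole [216.57765708 253.36847964] [504.40692377 236.72893605] 26.609375
hole [229.56367007 252.26760641] [507.41016659 202.87535667] 26.4296875
hole [242.52192663 251.1481414 ] [510.46218642 169.09317515] 26.796875
disc ((504.4625549316406, -177.13209533691406), (80.55735778808594, 81.4946517944336), 95.78384399414062)
pin guess [ 475.1104556  -169.14899129   57.        ]
[[252 252 245 251 252 252 252 252 252 252 252 252 252 246]
 [252 252 252 252 252 252 252 252 252 252 252 252 249 201]
 [252 252 252 252 252 252 252 252 252 252 252 252 247 205]
 [252 252 252 252 252 242 245 245 251 252 252 252 252 247]
 [252 252 252 252 252 196 221 225 245 251 252 252 252 252]
 [252 252 252 251 243 178 223 227 235 250 252 252 252 252]
 [250 251 252 252 232 190 198 211 245 251 252 252 252 252]
 [224 244 251 252 252 246 228 236 251 252 252 252 252 252]
 [112 174 230 238 251 252 252 252 252 252 252 252 252 252]
 [144 139 121 132 227 235 237 243 247 249 249 244 241 236]
 [176 169 155 141 135 112 131 169 198 217 220 180 155 120]
 [177 177 178 170 169 146 144 144 130 132 124 139 142 139]]
```

Run:
```python
from h import *
f=load('top');P=cloud(f)
x,y,z=P[...,0],P[...,1],P[...,2]
m=(z>.2)&(z<.45)&(abs(y)<.1)&(x>.4)&(x<.8);i=np.nanargmin(np.where(m,x,9));print('clamp tip',P.reshape(-1,3)[i], np.nanmin(y[m]),np.nanmax(y[m]))
m=(x>.3)&(x<.6)&(y>.28)&(y<.5);print('balance zmax',np.nanmax(z[m]))
s=onplane(f,[[374.2,263.2],[374.7,263.5]],.058);print(s*1000)
for c in s: print(np.degrees(np.arctan2(-(c[1]+.1771),.5045-c[0])))
print(onplane(f,[[347+608/400*60-60+.0,225+307*.15]],.044)*1000)
o=r.get_obs();print(R.from_rotvec(o['orientation']).as_matrix().round(3))
```

```text
clamp tip [0.512064   0.02165054 0.2750558 ] -0.09998092425823987 0.0999495632516346
balance zmax 0.1720769274454259
[[ 474.78395573 -168.76431461   58.        ]
 [ 474.03248769 -170.00835104   58.        ]]
-15.669406931891992
-13.102919849710588
[[ 456.35771025 -180.04333182   44.        ]]
[[-0.923  0.385 -0.001]
 [ 0.385  0.923 -0.002]
 [-0.    -0.002 -1.   ]]
```

Request:
send_rows(
  deltas=[
    {"dx": 18,"dy": -36,"rz": -6},
    {"dx": 36,"dy": -72,"rz": -12},
    {"dx": 54,"dy": -108,"rz": -18},
    {"dx": 72,"dy": -144,"rz": -24},
    {"dx": 90,"dy": -180,"rz": -30},
  ],
  jaw=85,
)

```text
$.deltas[0]: bad value
```

Request:
send_rows(
  deltas=[
    {"dx": 18,"dy": -36,"rz": -6},
    {"dx": 36,"dy": -72,"rz": -12},
    {"dx": 54,"dy": -108,"rz": -18},
    {"dx": 72,"dy": -144,"rz": -24},
    {"dx": 90,"dy": -180,"rz": -30},
  ],
)

```text
$.deltas[0]: bad value
```

Request:
send_rows(
  deltas=[
    {"dx": 17,"dy": -30},
    {"dx": 34,"dy": -62,"rz": -2.5},
    {"dx": 34,"dy": -62,"dz": -30,"rz": -2.5},
    {"dx": 34,"dy": -62,"dz": -60,"rz": -2.5},
    {"dx": 34,"dy": -62,"dz": -80,"rz": -2.5},
  ],
)

```text
$.deltas[0]: bad value
```

Run:
```python
from h import *
o=r.get_obs();T=R.from_rotvec(o['orientation']).as_matrix();print(o['clock'],o['tcp_pos'],T.round(4),np.degrees(np.arctan2(T[1,1],T[0,1])),o['qvel'].round(3),o['contact_force'])
```

```text
0.1 [0.25939927 0.62255434 0.20589325] [[-9.231e-01  3.846e-01 -5.000e-04]
 [ 3.846e-01  9.231e-01 -1.600e-03]
 [-1.000e-04 -1.700e-03 -1.000e+00]] 67.38062947279109 [ 0.    -0.     0.001 -0.002 -0.     0.    -0.001] [ 0.75838373 -0.25033634 -0.15703555]
```

All six fields may be required, so I'll try one full call.

Request:
send_rows(
  deltas=[
    {"dx": 18,"dy": -36,"dz": 0,"rx": 0,"ry": 0,"rz": -6},
    {"dx": 36,"dy": -72,"dz": 0,"rx": 0,"ry": 0,"rz": -12},
    {"dx": 54,"dy": -108,"dz": 0,"rx": 0,"ry": 0,"rz": -18},
    {"dx": 72,"dy": -144,"dz": 0,"rx": 0,"ry": 0,"rz": -24},
    {"dx": 90,"dy": -180,"dz": 0,"rx": 0,"ry": 0,"rz": -30},
  ],
  jaw=85,
)

```text
clock: 0.52
tcp_pos: [0.35, 0.441, 0.2064]
orientation: [-1.4, -2.812, 0.001]
contact_force: [0.4, -0.4, 0.4]
grip_width: 0.0849
gripper_force: 0.0
```

Request:
send_rows(
  deltas=[
    {"dx": 18,"dy": -36,"dz": 0,"rx": 0,"ry": 0,"rz": -6},
    {"dx": 36,"dy": -72,"dz": 0,"rx": 0,"ry": 0,"rz": -12},
    {"dx": 54,"dy": -108,"dz": 0,"rx": 0,"ry": 0,"rz": -18},
    {"dx": 72,"dy": -144,"dz": 0,"rx": 0,"ry": 0,"rz": -24},
    {"dx": 90,"dy": -180,"dz": 0,"rx": 0,"ry": 0,"rz": -30},
  ],
)

```text
clock: 0.93
tcp_pos: [0.4398, 0.2611, 0.2067]
orientation: [-2.08, -2.354, 0.0]
contact_force: [0.9, -1.2, -0.1]
grip_width: 0.0849
gripper_force: 0.0
```

Request:
send_rows(
  deltas=[
    {"dx": 17,"dy": -30,"dz": 0,"rx": 0,"ry": 0,"rz": -1},
    {"dx": 34,"dy": -61,"dz": 0,"rx": 0,"ry": 0,"rz": -2.4},
    {"dx": 34,"dy": -61,"dz": -30,"rx": 0,"ry": 0,"rz": -2.4},
    {"dx": 34,"dy": -61,"dz": -60,"rx": 0,"ry": 0,"rz": -2.4},
    {"dx": 34,"dy": -61,"dz": -80,"rx": 0,"ry": 0,"rz": -2.4},
  ],
)

```text
clock: 1.35
tcp_pos: [0.4729, 0.2008, 0.1248]
orientation: [-2.125, -2.314, 0.003]
contact_force: [-0.0, 0.4, 0.0]
grip_width: 0.0851
gripper_force: 0.0
```

Run:
```python
from h import *
o=r.get_obs();T=R.from_rotvec(o['orientation']).as_matrix();print(o['clock'],o['tcp_pos'],T.round(4),np.degrees(np.arctan2(T[1,1],T[0,1])),o['qvel'].round(3),o['contact_force'])
```

```text
1.35 [0.47289753 0.20078739 0.1247756 ] [[-8.500e-02  9.964e-01 -1.400e-03]
 [ 9.964e-01  8.500e-02 -9.000e-04]
 [-8.000e-04 -1.500e-03 -1.000e+00]] 4.876140230721376 [ 0.101  0.35  -0.113  0.188 -0.198 -0.501  0.17 ] [-0.04055655  0.40593665  0.02446678]
```

Request:
send_rows(
  deltas=[
    {"dx": 0,"dy": -1,"dz": -30,"rx": 0,"ry": 0,"rz": 0},
    {"dx": 0,"dy": -1,"dz": -60,"rx": 0,"ry": 0,"rz": 0},
    {"dx": 0,"dy": -1,"dz": -80,"rx": 0,"ry": 0,"rz": 0},
    {"dx": 0,"dy": -1,"dz": -96,"rx": 0,"ry": 0,"rz": 0},
    {"dx": 0,"dy": -1,"dz": -96,"rx": 0,"ry": 0,"rz": 0},
  ],
)

```text
clock: 1.77
tcp_pos: [0.4711, 0.1999, 0.0277]
orientation: [-2.121, -2.315, 0.01]
contact_force: [0.6, 0.1, 0.0]
grip_width: 0.0848
gripper_force: 0.0
```

Request:
send_rows(
  deltas=[
    {"dx": 0,"dy": 0,"dz": 0,"rx": 0,"ry": 0,"rz": 0},
    {"dx": 0,"dy": 0,"dz": 0,"rx": 0,"ry": 0,"rz": 0},
    {"dx": 0,"dy": 0,"dz": 0,"rx": 0,"ry": 0,"rz": 0},
    {"dx": 0,"dy": 0,"dz": 0,"rx": 0,"ry": 0,"rz": 0},
    {"dx": 0,"dy": 0,"dz": 0,"rx": 0,"ry": 0,"rz": 0},
  ],
  jaw=40,
  newtons=40,
)

```text
clock: 2.18
tcp_pos: [0.4742, 0.2015, 0.0317]
orientation: [2.123, 2.316, 0.003]
contact_force: [0.1, -0.1, -0.9]
grip_width: 0.0396
gripper_force: 0.0
```

Request:
send_rows(
  deltas=[
    {"dx": 0,"dy": 0,"dz": 0,"rx": 0,"ry": 0,"rz": 0},
    {"dx": 0,"dy": 0,"dz": 0,"rx": 0,"ry": 0,"rz": 0},
    {"dx": 0,"dy": 0,"dz": 0,"rx": 0,"ry": 0,"rz": 0},
    {"dx": 0,"dy": 0,"dz": 0,"rx": 0,"ry": 0,"rz": 0},
    {"dx": 0,"dy": 0,"dz": 0,"rx": 0,"ry": 0,"rz": 0},
  ],
  jaw=28,
)

```text
clock: 2.6
tcp_pos: [0.4736, 0.2011, 0.0308]
orientation: [2.123, 2.316, 0.0]
contact_force: [0.2, 0.0, 0.2]
grip_width: 0.028
gripper_force: 0.0
```

Run:
```python
from h import *
o=r.get_obs();T=R.from_rotvec(o['orientation']).as_matrix();print(o['clock'],o['tcp_pos'],np.degrees(np.arctan2(T[1,1],T[0,1])),o['grip_width'],o['gripper_force'],o['contact_force'],o['moment'])
```

```text
2.6 [0.47362024 0.20109352 0.03081619] 4.982649520104896 0.027963964596927612 0.0 [0.24469408 0.01174152 0.23542228] [ 0.08261364 -0.00151951  0.01931758]
```

The opening reached 28 mm with no grip force, so the fingers may have missed the hub. I'll look.

Run:
```python
from h import *
f=grab('scene');g=f['frame']
cv2.imwrite('pics/s1.png',cv2.resize(g[190:340,190:390],(800,600),interpolation=cv2.INTER_CUBIC))
f=grab('top');cv2.imwrite('pics/t1.png',cv2.resize(f['frame'][205:325,150:310],(800,600),interpolation=cv2.INTER_CUBIC))
```

```text
(no output)
```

View pics/s1.png

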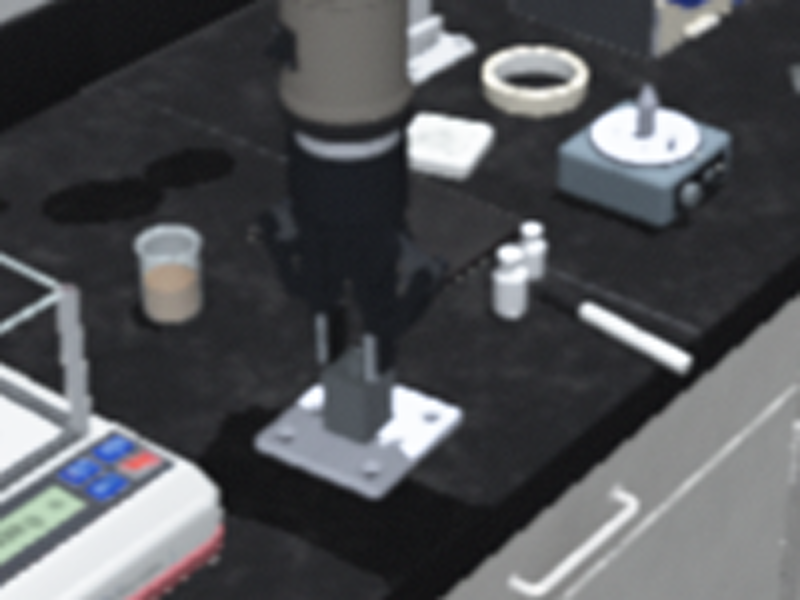

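The scene picture shows the finger pads closed behind or above the hub, at crop (345,350). The hub is in front of them at (358,405), so the grasp missed. I'll check whether the carrier moved.

Run:
```python
from h import *
f=load('scene')
q=np.array([[255,443],[375,498],[463,413]])/4+190
print(onplane(f,q,.008).round(4))
q2=np.array([[328,432],[365,442],[392,428]])/4+190 # hub base corners
print(onplane(f,q2,.008).round(4))
def proj(p):
    Rm=rot(f);c=(np.array(p)-f['xyz'])@Rm
    return ((c[:2]/c[2])@K(f)[:2,:2]+K(f)[:2,2]-190)*4
for p in [(.4737,.2,.008),(.4737,.2,.054),(.4736,.2011,.02),(.4736,.2011,.0308),(.4736,.2011,.0388)]: print(p,proj(p))
P=cloud(f)
for u,v in [(322,340),(370,350),(345,330),(358,405)]: print(u,v,P[190+v//4,190+u//4],f['frame'][190+v//4,190+u//4])
```

```text
[[0.5129 0.2584 0.008 ]
 [0.4154 0.2532 0.008 ]
 [0.4268 0.1499 0.008 ]]
[[0.4834 0.2205 0.008 ]
 [0.4575 0.2137 0.008 ]
 [0.4533 0.1914 0.008 ]]
(0.4737, 0.2, 0.008) [359.69560193 422.74260941]
(0.4737, 0.2, 0.054) [357.92676669 365.53566888]
(0.4736, 0.2011, 0.02) [358.25718822 408.85294235]
(0.4736, 0.2011, 0.0308) [357.83955024 395.47182743]
(0.4736, 0.2011, 0.0388) [357.52810405 385.49309583]
322 340 [0.49273879 0.21440482 0.07371396] [109 101  94]
370 350 [0.45441727 0.21162157 0.08256412] [128 120 113]
345 330 [ 5.61462360e-01  1.15161002e-01 -7.54902587e-05] [31 30 28]
358 405 [0.4632206  0.21481493 0.03660873] [91 86 80]
```

View pics/t1.png

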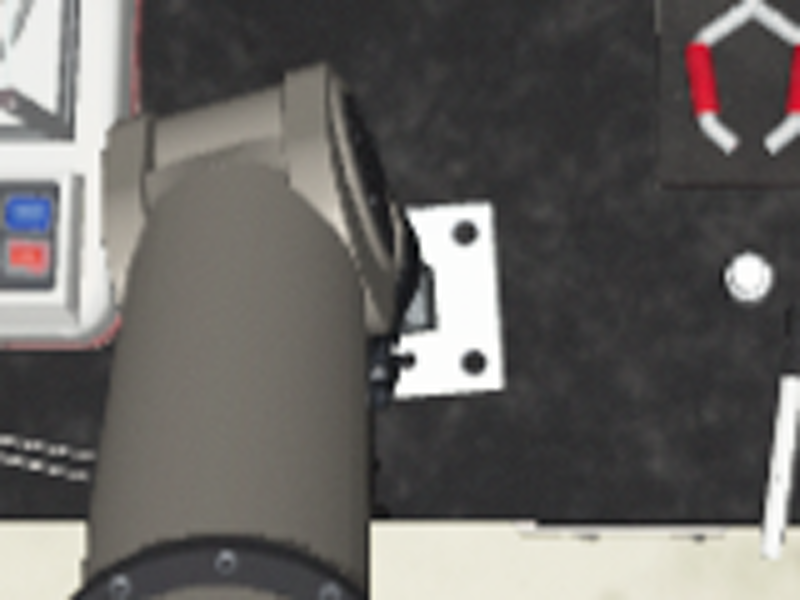

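Run:
```python
from h import *
f=load('scene');P=cloud(f);g=f['frame']
np.set_printoptions(linewidth=200,precision=0,suppress=True)
print('gray');print(cv2.cvtColor(g,cv2.COLOR_BGR2GRAY)[264:292,266:294])
print('z mm');print((P[264:292,266:294,2]*1000).round())
print('y mm');print((P[264:292,266:294,1]*1000).round())
```

```text
gray
[[ 32  29  29  29  29  28  28  28  32  37  41  40  34  30  30  29  27  28  27  28  26  28  29  34  35  31  30  29]
 [ 34  31  29  29  28  29  28  30  36  45  45  43  37  33  28  29  28  26  28  28  28  30  28  30  29  29  28  28]
 [ 37  32  30  29  28  26  26  27  30  33  39  41  39  36  32  28  28  26  28  28  27  27  28  28  30  29  29  27]
 [ 39  33  30  32  33  30  25  24  26  24  32  40  43  40  33  29  28  29  29  26  26  24  28  30  29  30  28  27]
 [ 39  35  38  56  61  43  27  23  21  25  32  41  45  44  36  31  28  27  27  26  26  26  27  28  30  31  28  27]
 [ 39  37  49  86  93  62  31  22  21  23  32  40  46  46  39  31  30  29  27  27  26  28  30  29  30  30  27  26]
 [ 42  40  53  99 107  72  32  21  20  22  30  39  43  44  39  31  29  28  28  29  29  30  30  28  28  30  26  31]
 [ 41  38  55  98 106  73  33  20  22  22  29  37  41  43  38  33  29  29  27  30  29  29  28  30  29  31  33  38]
 [ 42  40  52  89 102  71  33  20  23  23  30  38  42  43  40  37  33  29  29  29  28  29  29  30  31  33  39  44]
 [ 43  38  49  83  98  68  33  20  22  24  28  40  46  47  5
[... 9445 characters left out ...]
. 191. 220. 217. 219. 218. 219. 220. 221. 219. 218. 218. 214.  nan 209. 204. 200. 195. 194. 188. 158. 156. 155. 144. 146. 141.]
 [185. 193. 193. 193. 220. 223. 222. 220. 219. 217. 217. 218. 218. 217. 217. 214. 211. 204. 202. 195. 192. 187. 160. 162. 158. 159. 157. 150.]
 [196. 199. 199. 196. 221. 218. 218. 217. 218. 218. 219. 216. 217. 219. 216. 213. 211. 203. 200. 200. 193. 187. 163. 163. 160. 160. 163. 156.]
 [203. 205. 198. 201. 221. 219. 219. 220. 217. 219. 218. 217. 218. 220. 217. 213. 211. 208. 202. 199. 191. 187. 167. 169. 168. 165. 162. 161.]
 [208. 203. 200. 199. 221. 217. 220. 219. 220. 221. 217. 218. 218. 215. 215. 213. 213. 207. 201. 197. 190. 188. 170. 169. 169. 169. 164. 163.]]
```

The carrier hasn't moved. Depth puts the fingertips at z≈0.06, level with the hub top, while the reported TCP implies 0.02. So the fingers really sit about 40 mm higher than stated, though x and y agree. I'll open and descend in stages, measuring as I go.

Request:
send_rows(
  deltas=[
    {"dx": 0,"dy": -1,"dz": 0,"rx": 0,"ry": 0,"rz": 0},
    {"dx": 0,"dy": -1,"dz": 0,"rx": 0,"ry": 0,"rz": 0},
    {"dx": 0,"dy": -1,"dz": 0,"rx": 0,"ry": 0,"rz": 0},
    {"dx": 0,"dy": -1,"dz": 0,"rx": 0,"ry": 0,"rz": 0},
    {"dx": 0,"dy": -1,"dz": 0,"rx": 0,"ry": 0,"rz": 0},
  ],
  jaw=56,
)

```text
clock: 3.12
tcp_pos: [0.4736, 0.2, 0.0308]
orientation: [2.123, 2.316, -0.0]
contact_force: [-0.8, 0.5, -0.5]
grip_width: 0.0562
gripper_force: 0.0
```

Request:
send_rows(
  deltas=[
    {"dx": 0,"dy": 0,"dz": -6,"rx": 0,"ry": 0,"rz": 0},
    {"dx": 0,"dy": 0,"dz": -12,"rx": 0,"ry": 0,"rz": 0},
    {"dx": 0,"dy": 0,"dz": -18,"rx": 0,"ry": 0,"rz": 0},
    {"dx": 0,"dy": 0,"dz": -24,"rx": 0,"ry": 0,"rz": 0},
    {"dx": 0,"dy": 0,"dz": -24,"rx": 0,"ry": 0,"rz": 0},
  ],
)

```text
clock: 3.53
tcp_pos: [0.4726, 0.1996, 0.0053]
orientation: [-2.122, -2.315, 0.004]
contact_force: [-0.0, -0.3, -0.1]
grip_width: 0.0561
gripper_force: 0.0
```

Run:
```python
from h import *
f=grab('scene');P=cloud(f);g=f['frame']
print(r.get_obs()['tcp_pos'])
cv2.imwrite('pics/s2.png',cv2.resize(g[215:335,210:370],(800,600),interpolation=cv2.INTER_CUBIC))
```

```text
[0.47292885 0.19969946 0.00584756]
```

View pics/s2.png

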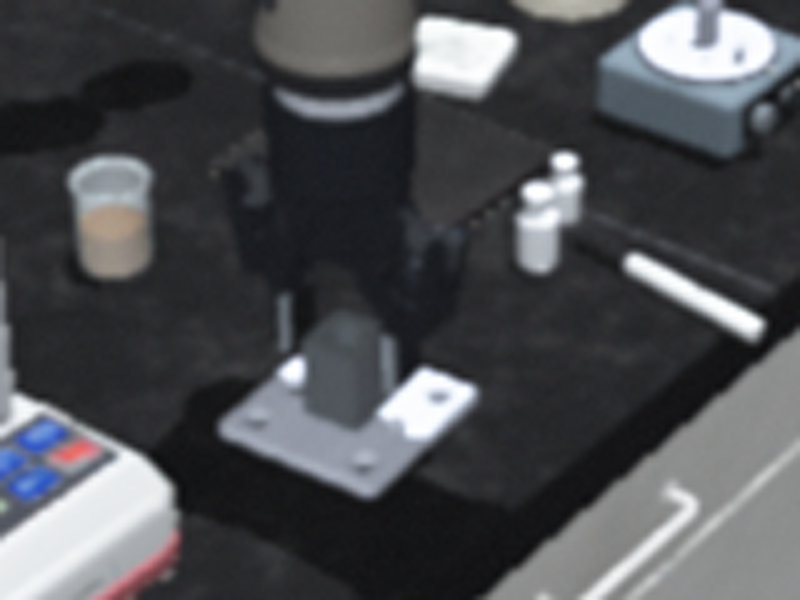

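The fingers now straddle the hub; the right pad's tip is at crop (390,388), near the hub's mid-height. I'll check the tip height numerically.

Run:
```python
from h import *
f=load('scene');P=cloud(f)
np.set_printoptions(linewidth=200,precision=0,suppress=True)
print(cv2.cvtColor(f['frame'],cv2.COLOR_BGR2GRAY)[282:298,283:294]);print((P[282:298,283:294,2]*1000).round());print((P[282:298,283:294,0]*1000).round())
print(cv2.cvtColor(f['frame'],cv2.COLOR_BGR2GRAY)[272:288,263:273]);print((P[272:288,263:273,2]*1000).round());print((P[272:288,263:273,0]*1000).round())
```

```text
[[ 74  72  72  88  86  63  40  28  29  28  28]
 [ 76  71  73 102 113  88  52  30  27  27  31]
 [ 75  70  72 106 119  95  55  32  27  27  31]
 [ 75  71  72 105 121  96  57  32  26  25  29]
 [ 73  70  73 105 122  99  59  31  25  26  28]
 [ 74  70  72 106 124 103  61  34  25  23  28]
 [ 73  71  71 104 122 102  60  32  23  31  72]
 [ 71  71  69  94 115 103  64  31  30  77 162]
 [ 73  71  71  92 114 103  63  37  76 162 236]
 [ 74  72  72  92 113 104  72  84 164 235 251]
 [ 73  72  72  90 110 113 121 174 236 251 252]
 [ 74  71  73  83 102 134 194 240 251 253 252]
 [ 74  72  72  79 119 187 241 251 253 252 251]
 [ 72  69  76 113 185 240 251 253 252 252 252]
 [ 72  75 111 185 242 252 253 252 252 252 252]
 [ 72  91 157 231 251 252 251 252 252 252 252]]
[[53. 56. 71. 73. 74. 78. 74. 74. 69. 66. 81.]
 [54. 54. 70. 69. 69. 67. 71. 68. 67. 64. 64.]
 [54. 53. 64. 66. 70. 66. 64. 66. 64. 65. 63.]
 [52. 50. 46. 61. 64. 57. 62. 63. 65. 61. 59.]
 [51. 46. 45. 58. 60. 59. 58. 60. 59. 57. 55.]
 [44. 42. 43. 57. 55. 56. 57. 54. 58. 54. 53.]
 [41. 42. 39. 53. 55. 51. 53. 54. 52. 46. 48.]
 [43. 36. 34. 46. 
[... 2861 characters left out ...]
499. 506.]
 [576. 518. 509. 507. 501. 503. 502. 504. 506. 503.]
 [575. 575. 512. 505. 505. 502. 502. 501. 501. 503.]
 [574. 571. 512. 507. 500. 502. 499. 502. 503. 501.]
 [570. 567. 513. 505. 502. 503. 503. 503. 502. 503.]
 [569. 567. 514. 506. 500. 505. 505. 503. 501. 507.]
 [561. 564. 517. 507. 504. 502. 497. 503. 502. 501.]
 [559. 557. 514. 505. 505. 501. 501. 504. 491. 491.]
 [556. 557. 512. 508. 502. 502. 502. 490. 491. 486.]
 [552. 553. 550. 509. 505. 503. 502. 489. 487. 484.]
 [551. 548. 549. 506. 501. 501. 502. 489. 486. 484.]
 [548. 547. 544. 541. 501. 503. 502. 490. 486. 486.]
 [547. 547. 538. 539. 538. 533. 524. 491. 489. 485.]
 [541. 539. 538. 536. 530. 527. 524. 491. 488. 485.]]
```

Request:
send_rows(
  deltas=[
    {"dx": 0,"dy": 0,"dz": -5,"rx": 0,"ry": 0,"rz": 0},
    {"dx": 0,"dy": 0,"dz": -10,"rx": 0,"ry": 0,"rz": 0},
    {"dx": 0,"dy": 0,"dz": -14,"rx": 0,"ry": 0,"rz": 0},
    {"dx": 0,"dy": 0,"dz": -14,"rx": 0,"ry": 0,"rz": 0},
    {"dx": 0,"dy": 0,"dz": -14,"rx": 0,"ry": 0,"rz": 0},
  ],
)

```text
clock: 4.0
tcp_pos: [0.4734, 0.2, -0.0075]
orientation: [-2.123, -2.316, 0.001]
contact_force: [0.0, -0.1, -0.2]
grip_width: 0.0563
gripper_force: 0.0
```

Request:
send_rows(
  deltas=[
    {"dx": 0,"dy": 0,"dz": 0,"rx": 0,"ry": 0,"rz": 0},
    {"dx": 0,"dy": 0,"dz": 0,"rx": 0,"ry": 0,"rz": 0},
    {"dx": 0,"dy": 0,"dz": 0,"rx": 0,"ry": 0,"rz": 0},
    {"dx": 0,"dy": 0,"dz": 0,"rx": 0,"ry": 0,"rz": 0},
    {"dx": 0,"dy": 0,"dz": 0,"rx": 0,"ry": 0,"rz": 0},
  ],
  jaw=28,
  newtons=50,
)

```text
clock: 4.42
tcp_pos: [0.4738, 0.2001, -0.0069]
orientation: [2.123, 2.316, 0.001]
contact_force: [-1.3, 1.0, 3.6]
grip_width: 0.0331
gripper_force: 50.7
```

Request:
send_rows(
  deltas=[
    {"dx": 0,"dy": 0,"dz": 0,"rx": 0,"ry": 0,"rz": 0},
    {"dx": 0,"dy": 0,"dz": 0,"rx": 0,"ry": 0,"rz": 0},
    {"dx": 0,"dy": 0,"dz": 0,"rx": 0,"ry": 0,"rz": 0},
  ],
)

```text
clock: 4.67
tcp_pos: [0.4737, 0.2001, -0.0069]
orientation: [-2.123, -2.316, -0.0]
contact_force: [-1.6, -1.1, 5.2]
grip_width: 0.0333
gripper_force: 50.8
```

Request:
send_rows(
  deltas=[
    {"dx": 0,"dy": 0,"dz": 4,"rx": 0,"ry": 0,"rz": 0},
    {"dx": 0,"dy": 0,"dz": 15,"rx": 0,"ry": 0,"rz": 0},
    {"dx": 0,"dy": 0,"dz": 40,"rx": 0,"ry": 0,"rz": 0},
    {"dx": 0,"dy": 0,"dz": 70,"rx": 0,"ry": 0,"rz": 0},
    {"dx": 0,"dy": 0,"dz": 90,"rx": 0,"ry": 0,"rz": 0},
  ],
)

```text
clock: 5.08
tcp_pos: [0.474, 0.2, 0.0851]
orientation: [2.123, 2.315, 0.002]
contact_force: [0.5, -1.3, -3.0]
grip_width: 0.0336
gripper_force: 50.5
```

Request:
send_rows(
  deltas=[
    {"dx": 0,"dy": 0,"dz": 20,"rx": 0,"ry": 0,"rz": 0},
    {"dx": 0,"dy": 0,"dz": 30,"rx": 0,"ry": 0,"rz": 0},
    {"dx": -5,"dy": -5,"dz": 35,"rx": 0,"ry": 0,"rz": 0},
    {"dx": -15,"dy": -20,"dz": 35,"rx": 0,"ry": 0,"rz": -1},
    {"dx": -25,"dy": -40,"dz": 35,"rx": 0,"ry": 0,"rz": -2},
  ],
)

```text
clock: 5.5
tcp_pos: [0.4477, 0.1606, 0.1175]
orientation: [-2.161, -2.28, 0.0]
contact_force: [0.1, -1.1, -3.3]
grip_width: 0.0335
gripper_force: 50.5
```

Run:
```python
from h import *
f=grab('scene');g=f['frame']
o=r.get_obs();print(o['tcp_pos'],o['contact_force'],o['moment'],o['gripper_force'])
cv2.imwrite('pics/s3.png',cv2.resize(g[160:340,200:440],(800,600),interpolation=cv2.INTER_CUBIC))
```

```text
[0.44441276 0.15443553 0.11657422] [-3.32714217 -6.28508032 -4.26047316] [-0.54610289  0.36948744 -0.02141654] 50.549200773239136
```

View pics/s3.png

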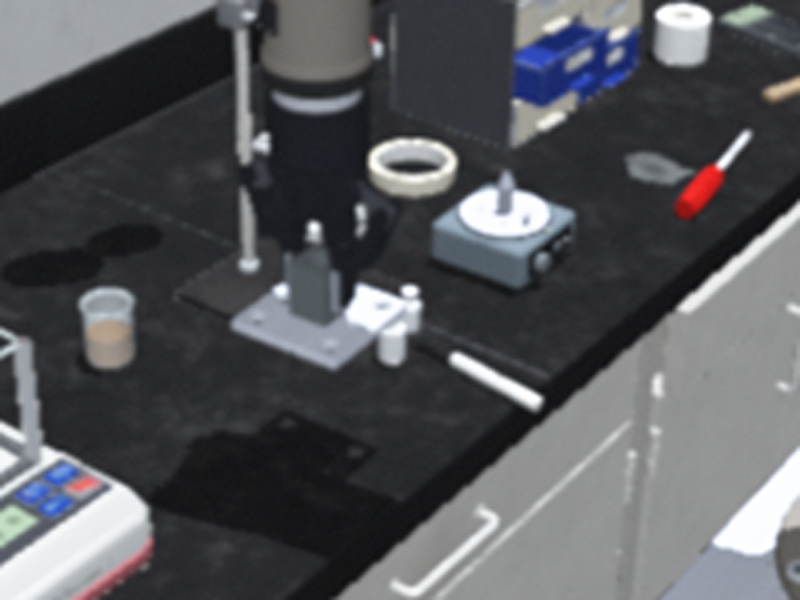

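The carrier is held level at about z 0.125, at crop (315,325), and the bystanders are untouched. I'll carry it across in front of the clamp.

Request:
send_rows(
  deltas=[
    {"dx": -3,"dy": -30,"dz": 0,"rx": 0,"ry": 0,"rz": -2},
    {"dx": -6,"dy": -65,"dz": 0,"rx": 0,"ry": 0,"rz": -4},
    {"dx": -8,"dy": -100,"dz": 0,"rx": 0,"ry": 0,"rz": -6},
    {"dx": -8,"dy": -135,"dz": 0,"rx": 0,"ry": 0,"rz": -8},
    {"dx": -8,"dy": -170,"dz": 0,"rx": 0,"ry": 0,"rz": -9},
  ],
)

```text
clock: 5.97
tcp_pos: [0.4388, -0.0116, 0.1171]
orientation: [-2.336, -2.099, 0.002]
contact_force: [1.7, 0.4, -3.4]
grip_width: 0.0335
gripper_force: 50.5
```

Request:
send_rows(
  deltas=[
    {"dx": 5,"dy": -35,"dz": 0,"rx": 0,"ry": 0,"rz": -2},
    {"dx": 15,"dy": -70,"dz": 0,"rx": 0,"ry": 0,"rz": -4},
    {"dx": 30,"dy": -100,"dz": 0,"rx": 0,"ry": 0,"rz": -6},
    {"dx": 45,"dy": -130,"dz": 0,"rx": 0,"ry": 0,"rz": -8.5},
    {"dx": 55,"dy": -150,"dz": 0,"rx": 0,"ry": 0,"rz": -8.5},
  ],
)

```text
clock: 6.38
tcp_pos: [0.4953, -0.1633, 0.1172]
orientation: [2.489, 1.917, -0.002]
contact_force: [0.4, -0.4, -3.8]
grip_width: 0.0334
gripper_force: 50.5
```

Request:
send_rows(
  deltas=[
    {"dx": 6,"dy": -8,"dz": 0,"rx": 0,"ry": 0,"rz": 0},
    {"dx": 9,"dy": -17,"dz": 0,"rx": 0,"ry": 0,"rz": 0},
    {"dx": 9,"dy": -17,"dz": 0,"rx": 0,"ry": 0,"rz": 0},
    {"dx": 9,"dy": -17,"dz": 0,"rx": 0,"ry": 0,"rz": 0},
    {"dx": 9,"dy": -17,"dz": 0,"rx": 0,"ry": 0,"rz": 0},
  ],
)

```text
clock: 6.8
tcp_pos: [0.5037, -0.1753, 0.1173]
orientation: [-2.481, -1.924, 0.001]
contact_force: [0.7, -0.1, -4.1]
grip_width: 0.0334
gripper_force: 50.5
```

```bash
cat > st.py <<'E'
from h import *
o=r.get_obs();T=R.from_rotvec(o['orientation']).as_matrix()
print(o['clock'],(o['tcp_pos']*1000).round(2),'yaw',round(np.degrees(np.arctan2(T[1,1],T[0,1])),2),'F',o['contact_force'].round(2),'M',o['moment'].round(3),o['gripper_force'],o['grip_width'])
E
cat > look.py <<'E'
from h import *
import sys
n,out=sys.argv[1:3];x0,y0,w,h=map(int,sys.argv[3:7])
f=grab(n);cv2.imwrite(out,cv2.resize(f['frame'][y0:y0+h,x0:x0+w],(800,600),interpolation=cv2.INTER_CUBIC))
E
python3 st.py; python3 look.py top pics/t2.png 317 205 120 90
```

```text
6.8 [ 503.72 -175.3   117.34] yaw -14.43 F [ 0.68 -0.05 -4.1 ] M [ 0.047 -0.027  0.004] 50.47576189041138 0.03344646505982438
```

View pics/t2.png

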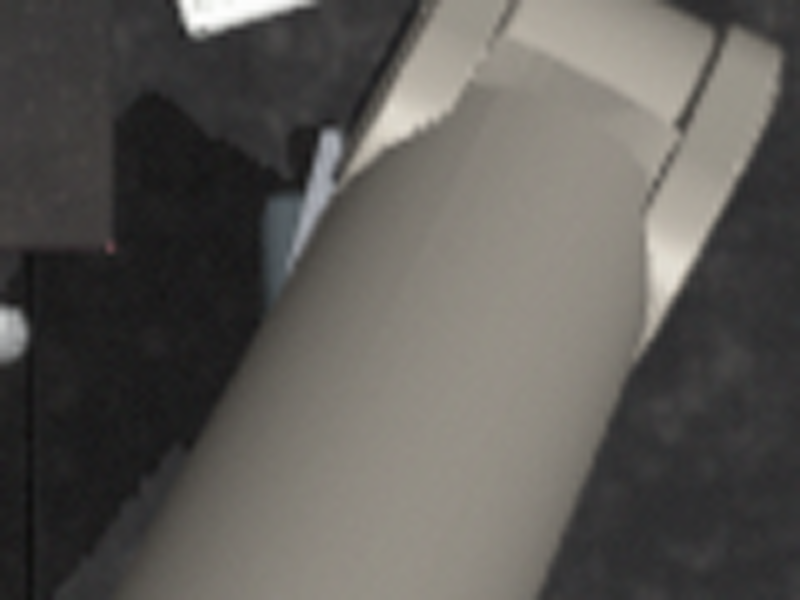

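The arm hides the carrier from the top camera. I'll let it settle, then check in the scene view.

Request:
send_rows(
  deltas=[
    {"dx": 0,"dy": 0,"dz": 0,"rx": 0,"ry": 0,"rz": 0},
    {"dx": 0,"dy": 0,"dz": 0,"rx": 0,"ry": 0,"rz": 0},
    {"dx": 0,"dy": 0,"dz": -8,"rx": 0,"ry": 0,"rz": 0},
    {"dx": 0,"dy": 0,"dz": -15,"rx": 0,"ry": 0,"rz": 0},
    {"dx": 0,"dy": 0,"dz": -15,"rx": 0,"ry": 0,"rz": 0},
  ],
)

```text
clock: 7.27
tcp_pos: [0.5034, -0.1762, 0.1011]
orientation: [-2.482, -1.922, 0.003]
contact_force: [-0.4, -0.8, -3.0]
grip_width: 0.0335
gripper_force: 50.5
```

```bash
python3 look.py scene pics/s4.png 300 150 120 90; python3 st.py
```

```text
7.3167 [ 503.65 -176.54  101.66] yaw -14.51 F [ 1.1   0.69 -3.06] M [ 0.024  0.046 -0.006] 50.48165738582611 0.033078704403934144
```

View pics/s4.png

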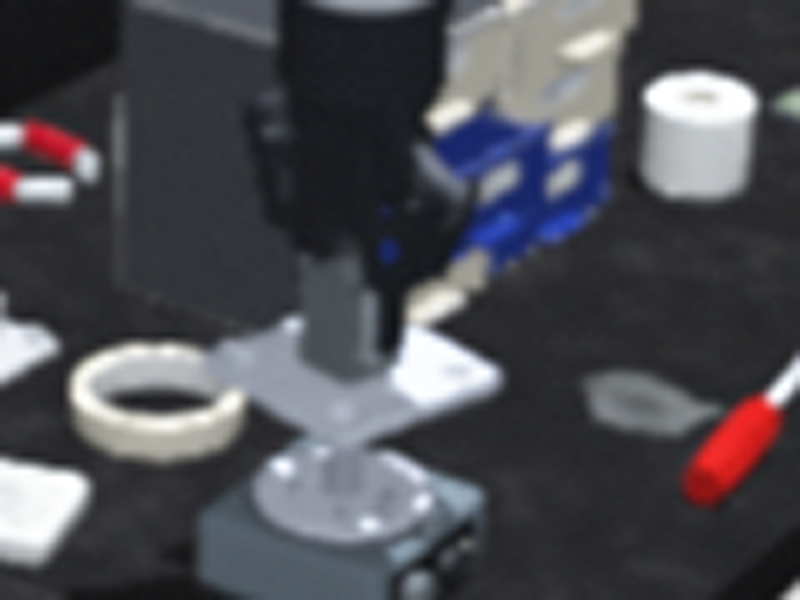

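The view shows the plate level and the hub at crop (348,340), directly above the shaft at (345,470). I'll lower slowly onto the taper.

Request:
send_rows(
  deltas=[
    {"dx": 0,"dy": 0,"dz": -5,"rx": 0,"ry": 0,"rz": 0},
    {"dx": 0.5,"dy": 0,"dz": -10,"rx": 0,"ry": 0,"rz": 0},
    {"dx": 0.5,"dy": 0,"dz": -15,"rx": 0,"ry": 0,"rz": 0},
    {"dx": 0.5,"dy": 0,"dz": -20,"rx": 0,"ry": 0,"rz": 0},
    {"dx": 0.5,"dy": 0,"dz": -23,"rx": 0,"ry": 0,"rz": 0},
  ],
)

```text
clock: 7.73
tcp_pos: [0.5048, -0.1768, 0.079]
orientation: [-2.484, -1.922, 0.001]
contact_force: [0.7, 0.6, -3.2]
grip_width: 0.0334
gripper_force: 50.5
```

Request:
send_rows(
  deltas=[
    {"dx": 0,"dy": 0,"dz": -2,"rx": 0,"ry": 0,"rz": 0},
    {"dx": 0,"dy": 0,"dz": -4,"rx": 0,"ry": 0,"rz": 0},
    {"dx": 0,"dy": 0,"dz": -6,"rx": 0,"ry": 0,"rz": 0},
    {"dx": 0,"dy": 0,"dz": -6,"rx": 0,"ry": 0,"rz": 0},
  ],
)

```text
clock: 8.07
tcp_pos: [0.505, -0.1769, 0.0735]
orientation: [-2.484, -1.923, 0.0]
contact_force: [-0.1, -1.0, -3.4]
grip_width: 0.0335
gripper_force: 50.5
```

```bash
python3 st.py
```

```text
8.0667 [ 504.98 -176.87   73.51] yaw -14.52 F [-0.06 -1.04 -3.41] M [ 0.003  0.05  -0.027] 50.48200786113739 0.033532347122666784
```

Request:
send_rows(
  deltas=[
    {"dx": 0,"dy": 0,"dz": -2,"rx": 0,"ry": 0,"rz": 0},
    {"dx": 0,"dy": 0,"dz": -4,"rx": 0,"ry": 0,"rz": 0},
    {"dx": 0,"dy": 0,"dz": -6,"rx": 0,"ry": 0,"rz": 0},
    {"dx": 0,"dy": 0,"dz": -8,"rx": 0,"ry": 0,"rz": 0},
    {"dx": 0,"dy": 0,"dz": -8,"rx": 0,"ry": 0,"rz": 0},
  ],
)

```text
clock: 8.48
tcp_pos: [0.5049, -0.1768, 0.0654]
orientation: [-2.484, -1.923, 0.001]
contact_force: [-0.1, 0.2, -3.1]
grip_width: 0.0332
gripper_force: 50.5
```

Request:
send_rows(
  deltas=[
    {"dx": 0,"dy": 0,"dz": -1.5,"rx": 0,"ry": 0,"rz": 0},
    {"dx": 0,"dy": 0,"dz": -3,"rx": 0,"ry": 0,"rz": 0},
    {"dx": 0,"dy": 0,"dz": -5,"rx": 0,"ry": 0,"rz": 0},
    {"dx": 0,"dy": 0,"dz": -7,"rx": 0,"ry": 0,"rz": 0},
    {"dx": 0,"dy": 0,"dz": -7,"rx": 0,"ry": 0,"rz": 0},
  ],
)

```text
clock: 8.9
tcp_pos: [0.5049, -0.1768, 0.0584]
orientation: [-2.484, -1.923, 0.001]
contact_force: [0.0, -0.1, -2.2]
grip_width: 0.0341
gripper_force: 50.5
```

```bash
python3 st.py
```

```text
8.9 [ 504.86 -176.81   58.38] yaw -14.52 F [ 0.04 -0.05 -2.19] M [ 0.032 -0.038 -0.02 ] 50.481725335121155 0.0340652916483439
```

Request:
send_rows(
  deltas=[
    {"dx": 0,"dy": 0,"dz": -1,"rx": 0,"ry": 0,"rz": 0},
    {"dx": 0,"dy": 0,"dz": -2,"rx": 0,"ry": 0,"rz": 0},
    {"dx": 0,"dy": 0,"dz": -3,"rx": 0,"ry": 0,"rz": 0},
    {"dx": 0,"dy": 0,"dz": -4,"rx": 0,"ry": 0,"rz": 0},
    {"dx": 0,"dy": 0,"dz": -4,"rx": 0,"ry": 0,"rz": 0},
  ],
)

```text
clock: 9.32
tcp_pos: [0.505, -0.1769, 0.0546]
orientation: [-2.484, -1.923, 0.0]
contact_force: [0.3, 0.2, -2.5]
grip_width: 0.0337
gripper_force: 50.5
```

Request:
send_rows(
  deltas=[
    {"dx": 0,"dy": 0,"dz": -0.5,"rx": 0,"ry": 0,"rz": 0},
    {"dx": 0,"dy": 0,"dz": -1,"rx": 0,"ry": 0,"rz": 0},
    {"dx": 0,"dy": 0,"dz": -1.5,"rx": 0,"ry": 0,"rz": 0},
    {"dx": 0,"dy": 0,"dz": -2,"rx": 0,"ry": 0,"rz": 0},
    {"dx": 0,"dy": 0,"dz": -2,"rx": 0,"ry": 0,"rz": 0},
  ],
)

```text
clock: 9.73
tcp_pos: [0.505, -0.1769, 0.0527]
orientation: [-2.484, -1.923, 0.0]
contact_force: [0.7, -0.6, -2.9]
grip_width: 0.0335
gripper_force: 50.5
```

```bash
python3 st.py
```

```text
9.7333 [ 505.03 -176.86   52.72] yaw -14.52 F [ 0.73 -0.57 -2.85] M [0.062 0.016 0.005] 50.48160374164581 0.03351731263083839
```

Request:
send_rows(
  deltas=[
    {"dx": 0,"dy": 0,"dz": -0.5,"rx": 0,"ry": 0,"rz": 0},
    {"dx": 0,"dy": 0,"dz": -1,"rx": 0,"ry": 0,"rz": 0},
    {"dx": 0,"dy": 0,"dz": -1,"rx": 0,"ry": 0,"rz": 0},
  ],
)

```text
clock: 9.98
tcp_pos: [0.5051, -0.1769, 0.0517]
orientation: [-2.484, -1.923, 0.0]
contact_force: [0.3, 0.2, -2.8]
grip_width: 0.033
gripper_force: 50.5
```

Request:
send_rows(
  deltas=[
    {"dx": 0,"dy": 0,"dz": -0.5,"rx": 0,"ry": 0,"rz": 0},
    {"dx": 0,"dy": 0,"dz": -1,"rx": 0,"ry": 0,"rz": 0},
    {"dx": 0,"dy": 0,"dz": -1,"rx": 0,"ry": 0,"rz": 0},
  ],
)

```text
clock: 10.23
tcp_pos: [0.505, -0.1769, 0.0507]
orientation: [-2.484, -1.923, 0.0]
contact_force: [0.1, -0.0, -3.6]
grip_width: 0.0333
gripper_force: 50.5
```

```bash
python3 st.py
```

```text
10.2333 [ 505.05 -176.9    50.7 ] yaw -14.52 F [ 0.06 -0.04 -3.57] M [0.008 0.026 0.016] 50.48163950443268 0.03333607458583897
```

Request:
send_rows(
  deltas=[
    {"dx": 0,"dy": 0,"dz": -0.5,"rx": 0,"ry": 0,"rz": 0},
    {"dx": 0,"dy": 0,"dz": -1,"rx": 0,"ry": 0,"rz": 0},
    {"dx": 0,"dy": 0,"dz": -1,"rx": 0,"ry": 0,"rz": 0},
  ],
)

```text
clock: 10.48
tcp_pos: [0.5051, -0.1769, 0.0497]
orientation: [-2.484, -1.923, 0.0]
contact_force: [-0.1, 0.3, -3.0]
grip_width: 0.0334
gripper_force: 50.5
```

Request:
send_rows(
  deltas=[
    {"dx": 0,"dy": 0,"dz": -0.5,"rx": 0,"ry": 0,"rz": 0},
    {"dx": 0,"dy": 0,"dz": -1,"rx": 0,"ry": 0,"rz": 0},
    {"dx": 0,"dy": 0,"dz": -1,"rx": 0,"ry": 0,"rz": 0},
  ],
)

```text
clock: 10.73
tcp_pos: [0.5051, -0.1769, 0.0487]
orientation: [-2.484, -1.923, 0.0]
contact_force: [-0.0, -0.9, -3.5]
grip_width: 0.0334
gripper_force: 50.5
```

```bash
python3 st.py
```

```text
10.7333 [ 505.07 -176.9    48.71] yaw -14.52 F [-0.   -0.86 -3.47] M [ 0.028 -0.035 -0.011] 50.50554871559143 0.03338260958907194
```

Request:
send_rows(
  deltas=[
    {"dx": 0,"dy": 0,"dz": -0.7,"rx": 0,"ry": 0,"rz": 0},
    {"dx": 0,"dy": 0,"dz": -1.4,"rx": 0,"ry": 0,"rz": 0},
    {"dx": 0,"dy": 0,"dz": -2,"rx": 0,"ry": 0,"rz": 0},
    {"dx": 0,"dy": 0,"dz": -2,"rx": 0,"ry": 0,"rz": 0},
  ],
)

```text
clock: 11.07
tcp_pos: [0.505, -0.1769, 0.0466]
orientation: [-2.484, -1.923, 0.0]
contact_force: [0.0, -0.9, -3.3]
grip_width: 0.0334
gripper_force: 50.5
```

Request:
send_rows(
  deltas=[
    {"dx": 0,"dy": 0,"dz": -0.7,"rx": 0,"ry": 0,"rz": 0},
    {"dx": 0,"dy": 0,"dz": -1.4,"rx": 0,"ry": 0,"rz": 0},
    {"dx": 0,"dy": 0,"dz": -2,"rx": 0,"ry": 0,"rz": 0},
    {"dx": 0,"dy": 0,"dz": -2,"rx": 0,"ry": 0,"rz": 0},
  ],
)

```text
clock: 11.4
tcp_pos: [0.5051, -0.1769, 0.0447]
orientation: [-2.484, -1.923, 0.0]
contact_force: [-0.7, 0.6, -3.0]
grip_width: 0.0335
gripper_force: 50.5
```

```bash
python3 st.py
```

```text
11.4 [ 505.05 -176.86   44.68] yaw -14.52 F [-0.73  0.59 -2.99] M [-0.008  0.028  0.033] 50.496888756752014 0.03354184595679302
```

Request:
send_rows(
  deltas=[
    {"dx": 0,"dy": 0,"dz": -0.5,"rx": 0,"ry": 0,"rz": 0},
    {"dx": 0,"dy": 0,"dz": -1,"rx": 0,"ry": 0,"rz": 0},
    {"dx": 0,"dy": 0,"dz": -1.5,"rx": 0,"ry": 0,"rz": 0},
    {"dx": 0,"dy": 0,"dz": -1.5,"rx": 0,"ry": 0,"rz": 0},
  ],
)

```text
clock: 11.73
tcp_pos: [0.5051, -0.1769, 0.0432]
orientation: [-2.484, -1.923, 0.0]
contact_force: [-0.7, -0.2, -2.9]
grip_width: 0.0335
gripper_force: 50.5
```

Request:
send_rows(
  deltas=[
    {"dx": 0,"dy": 0,"dz": -0.4,"rx": 0,"ry": 0,"rz": 0},
    {"dx": 0,"dy": 0,"dz": -0.8,"rx": 0,"ry": 0,"rz": 0},
    {"dx": 0,"dy": 0,"dz": -0.8,"rx": 0,"ry": 0,"rz": 0},
  ],
)

```text
clock: 11.98
tcp_pos: [0.5051, -0.1769, 0.0424]
orientation: [-2.484, -1.923, 0.0]
contact_force: [0.7, 0.2, -3.5]
grip_width: 0.0333
gripper_force: 50.5
```

```bash
python3 st.py
```

```text
11.9833 [ 505.1  -176.89   42.44] yaw -14.52 F [ 0.74  0.22 -3.52] M [0.06  0.015 0.041] 50.50356566905975 0.03330282574660395
```

Request:
send_rows(
  deltas=[
    {"dx": 0,"dy": 0,"dz": -0.3,"rx": 0,"ry": 0,"rz": 0},
    {"dx": 0,"dy": 0,"dz": -0.5,"rx": 0,"ry": 0,"rz": 0},
    {"dx": 0,"dy": 0,"dz": -0.5,"rx": 0,"ry": 0,"rz": 0},
  ],
)

```text
clock: 12.23
tcp_pos: [0.5051, -0.1769, 0.0421]
orientation: [-2.484, -1.923, -0.0]
contact_force: [-0.4, 0.3, -1.4]
grip_width: 0.0336
gripper_force: 50.9
```

Request:
send_rows(
  deltas=[
    {"dx": 0,"dy": 0,"dz": -0.2,"rx": 0,"ry": 0,"rz": 0},
    {"dx": 0,"dy": 0,"dz": -0.4,"rx": 0,"ry": 0,"rz": 0},
    {"dx": 0,"dy": 0,"dz": -0.4,"rx": 0,"ry": 0,"rz": 0},
  ],
)

```text
clock: 12.48
tcp_pos: [0.5051, -0.1769, 0.0421]
orientation: [-2.484, -1.923, -0.001]
contact_force: [-2.6, 1.4, 5.5]
grip_width: 0.0335
gripper_force: 51.7
```

```bash
python3 st.py
```

```text
12.4833 [ 505.15 -176.91   42.1 ] yaw -14.53 F [-2.57  1.43  5.51] M [0.219 0.544 0.039] 51.71734392642975 0.03349893366647718
```

Contact came exactly at the predicted seated height (42.1 mm), with about 9 N bearing, so the carrier is home. I'll ease off and release.

Request:
send_rows(
  deltas=[
    {"dx": 0,"dy": 0,"dz": 0.3,"rx": 0,"ry": 0,"rz": 0},
    {"dx": 0,"dy": 0,"dz": 0.3,"rx": 0,"ry": 0,"rz": 0},
    {"dx": 0,"dy": 0,"dz": 0.3,"rx": 0,"ry": 0,"rz": 0},
  ],
)

```text
clock: 12.73
tcp_pos: [0.5051, -0.1769, 0.0421]
orientation: [-2.484, -1.923, -0.0]
contact_force: [-1.7, 1.1, 3.4]
grip_width: 0.0333
gripper_force: 51.2
```

Request:
send_rows(
  deltas=[
    {"dx": 0,"dy": 0,"dz": 0,"rx": 0,"ry": 0,"rz": 0},
    {"dx": 0,"dy": 0,"dz": 0,"rx": 0,"ry": 0,"rz": 0},
    {"dx": 0,"dy": 0,"dz": 0,"rx": 0,"ry": 0,"rz": 0},
    {"dx": 0,"dy": 0,"dz": 0,"rx": 0,"ry": 0,"rz": 0},
    {"dx": 0,"dy": 0,"dz": 0,"rx": 0,"ry": 0,"rz": 0},
  ],
  jaw=60,
)

```text
clock: 13.15
tcp_pos: [0.5052, -0.177, 0.0419]
orientation: [2.484, 1.923, 0.0]
contact_force: [-0.3, 0.3, -0.9]
grip_width: 0.0602
gripper_force: 0.0
```

Request:
send_rows(
  deltas=[
    {"dx": 0,"dy": 0,"dz": 5,"rx": 0,"ry": 0,"rz": 0},
    {"dx": 0,"dy": 0,"dz": 15,"rx": 0,"ry": 0,"rz": 0},
    {"dx": 0,"dy": 0,"dz": 30,"rx": 0,"ry": 0,"rz": 0},
    {"dx": 0,"dy": 0,"dz": 50,"rx": 0,"ry": 0,"rz": 0},
    {"dx": 0,"dy": 0,"dz": 75,"rx": 0,"ry": 0,"rz": 0},
  ],
)

```text
clock: 13.57
tcp_pos: [0.5043, -0.1768, 0.1176]
orientation: [-2.484, -1.922, 0.002]
contact_force: [-0.2, -0.2, 0.0]
grip_width: 0.0601
gripper_force: 0.0
```

Request:
send_rows(
  deltas=[
    {"dx": 0,"dy": 0,"dz": 25,"rx": 0,"ry": 0,"rz": 0},
    {"dx": 0,"dy": 0,"dz": 40,"rx": 0,"ry": 0,"rz": 0},
    {"dx": 0,"dy": 0,"dz": 50,"rx": 0,"ry": 0,"rz": 0},
    {"dx": 0,"dy": 0,"dz": 50,"rx": 0,"ry": 0,"rz": 0},
    {"dx": 0,"dy": 0,"dz": 50,"rx": 0,"ry": 0,"rz": 0},
  ],
)

```text
clock: 13.98
tcp_pos: [0.5052, -0.1767, 0.1672]
orientation: [2.484, 1.923, 0.001]
contact_force: [0.5, 0.1, -0.7]
grip_width: 0.0598
gripper_force: 0.0
```

```bash
python3 look.py scene pics/s5.png 300 150 120 90; python3 st.py
```

```text
14.0333 [ 504.65 -176.58  166.37] yaw -14.51 F [ 0.69  0.3  -0.62] M [ 0.066 -0.009 -0.033] 0.0 0.05979357996649692
```

View pics/s5.png

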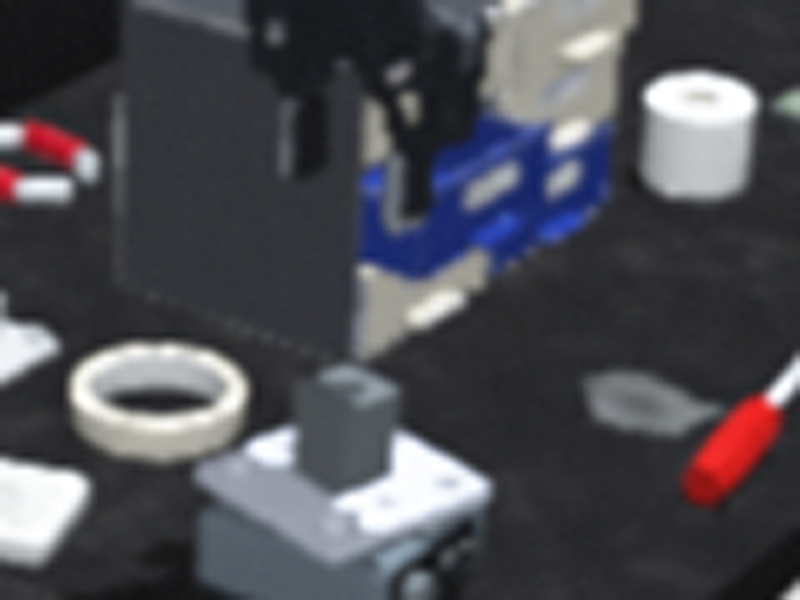

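The carrier sits flat on the disc at crop (345,480), released, with the fingers clear above it. I'm handing in.

```bash
python3 -c "from bench import r; print(r.hand_in())"
```

```text
the job is handed in; nothing more can be done
None
```

The carrier is on the shaft with the pin in its hole, flat on the drive disc and released, and the job is handed in; the pin went straight in at the turn angle measured from the pictures, so no turning search under pressure was needed (no verdict was returned).

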